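# Set the strip-sizing fence to the flagged stop

## Robot

A 6-joint arm with a two-finger parallel gripper is mounted at the origin on the work surface. World frame = base frame: x ahead of the robot, y to its left, z up, the work surface at z = 0. Lengths are in m, angles in rad, forces in N, time in s.
With the tool pointing down it reaches from about 0.3 to 0.775 m from the base axis. Payload 14.6 kg.
Tool frame: the origin (TCP) lies at the very end of the fingers, on their centre line; the grasp point (between the pads) lies 19 mm behind it; x points along the fingers, z is the direction in which the jaws open and shut, and the axes are right-handed (so a half turn about x gives the same grasp; the last joint's range is limited). The gripper opens to 94 mm and grips with 3 to 60 N. Pads are 16 mm wide; open, the fingers measure 119 mm over their backs; the gripper's body (75 mm by 177 mm) begins 78 mm behind the grasp point.
Start: joints at [1.178, 0.3, 1.521, -0, 1.321, -0.067], TCP at [0.176, 0.521, 0.205] pointing down, gripper open.
Joint ranges: [-3.03, 3.03], [-0.79, 2.21], [0.23, 2.52], [-1.04, 4.18], [0, 3.07], [-2.55, 2.55]. Speed limits (rad/s): [2.22, 2.22, 2.57, 3.14, 3.14, 3.14].

## Interface

Orientations are given as a 3x3 rotation matrix whose columns are the frame's x, y, z axes.
In Python, from cell import observe, read_camera, get_calibration, workorder, finder gives the robot as it stands.
- The arm moves only by the tool drive_tool, never from a script. Its arguments are lists of equal length, an entry for each row: "slide": the shift along the tool's x, y, z normalised to -1 to 1, where 1 is 0.02 m, a list of three; "rotation": the turn, a rotation vector about the tool's x, y, z normalised to -1 to 1, where 1 is 180 degrees, a list of three; "gripper": the opening, from 0 (shut) to 1 (fully open). In form: {"slide": [[x, y, z], ...], "rotation": [[ax, ay, az], ...], "gripper": [gripper, ...]}. A call has 1 to 5 rows; each row shifts and turns the pose as measured when the row begins, along the tool's axes as they then stand; what a row does not reach is not made up. A row lasts 1/8 s, in which the tool goes at most 62.5 mm and 10.7 degrees, less where a joint would pass 70% of its speed; a pose out of reach is approached as far as the arm can. A call with a number of a shift or a turn outside -1 to 1 is refused whole. A call with a gripper value outside its range is refused whole. The fingers move at their own pace and stop on an object; the grip force is fixed at half the most. Time passes only in rows, so rows that do not move let the fingers close. It gives the time, the measured TCP pose, the force and the opening at its end, in the units of the state.
- observe(): the state, without advancing time (a new reading comes with each control period).
- read_camera(name): name is "side" or "top" or "wrist"; returns the picture (400x640x3 uint8, red, green, blue); there is no depth.
- get_calibration(name): a dict with "camera_matrix" (3x3 intrinsics, pixels), "k1" (the pictures are not rectified: a ray, as slopes to the right and down, at radius r is drawn at 1 + k1 r^2 times it, then the intrinsics apply), "pose" (4x4, takes a point from camera to world coordinates). Camera axes: x right, y down, z forward; pixel columns grow to the right and rows downward; lengths in m; the calibration is good to about 2 mm. A picture is of the moment at which its call begins: read the wrist's pose just before it. get_calibration takes no time and is no camera call; for the wrist camera it gives the pose at the moment of the call.
- workorder.hand_in(): hands the job in, once; it reports no verdict.
Trained networks look in the newest picture that a camera, given by its name, has taken for a name from the list of things; names that differ only in an ending like _2 or _b are one class to them, and where a whole thing is asked for, a point or a joint stands for the part that bears it (a point fixed in the world has none). Each returns a list of dicts, best first, with "confidence" (0 to 1); they miss things now and then, are a little off and sometimes report something else, mostly with a low value. They report only what shows in the picture. A call takes as long as a camera call.
- finder.recognise(name, camera): "pixel" ([column, row] in pixels, amid what is visible of it).
The state is a dict: "clock": time; "joint_pos": joint angles; "qd": joint speeds; "effort": joint torques, N m; "tcp_pos": TCP position; "ee_rot": TCP orientation; "contact_force": force on the tool from outside, world axes, zero at the start; "ft_torque": the same for the moment, N m; "width": finger opening in m.
Only numpy, scipy, OpenCV 4.12 (cv2) and the standard library are available. Lean on these libraries where they do the work, as an engineer would, in place of code of your own. Each camera call takes 0.05 s, during which the arm holds its last target.

## Task

On the silversmith's sizing rail, press down the ribbed plate in the middle of the sliding fence to free its friction brake and, keeping the plate pressed, gently push the fence along the rail until it meets the clamp that carries the upright pointed flag (not the plain clamp at the other end). Then let the plate come up again so that the fence is held there. Work with the fingertips only: grip and lift nothing, and leave the other things on the bench where they lie.

Things in the scene. Friction and masses are not known exactly. Their poses are not given: they have to be found in the camera images.
- rail: Fixed aluminium sizing rail, 440 mm long along its own y axis, on a 70 mm wide dark foot; top of the rail 30 mm above the bench. Origin: centre of the underside, on the bench. Its position and yaw vary.
- fence: Steel carriage, slides along the rail's y axis only. 92 mm long along the rail, 76 mm across. Each end has an upright block, 18 mm long, its top 56 mm above the bench; between them is a 56 mm long recess, open to both sides, with the ribbed plate in it. A thin blade sticks out 44 mm on its -x side, lower than the plate. Origin: its centre, on the rail's top, 30 mm above the bench; axes as the rail's.
- fence_mid (a point): The fence's centre on the rail's top. When the fence touches a clamp this point is 61 mm along the rail from the clamp's origin. The fence weighs about 0.4 kg. With the plate up a friction brake holds it against some 12 to 20 N; with the plate down it slides at 1 to 2 N.
- plate_top (a point): Centre of the top face of the ribbed press plate in the middle of the fence, 54 mm along the rail by 62 mm across. With the plate up it is 48 mm above the bench, 8 mm below the tops of the end blocks.
- plate (a joint): How far the plate is pressed down, m: about 0 up, 0.008 fully down (hard limit). Spring: about 6 N to move it, 7 to 8 N at the bottom. The brake is free once it is about 1 to 1.5 mm down (aim for about 5 mm); let go, the plate springs up and the brake holds again.
- stop: The marked stop: dark steel clamp fixed on the rail, 60 mm across, 30 mm long along the rail (faces 15 mm either side of the origin), 20 mm high, with a steel upright flag with a pointed top on it, reaching about 89 mm above the bench. Origin: its centre on the rail's top, 30 mm above the bench. It may stand at either end of the rail.
- collar: The plain clamp, the same as the stop but with no flag, fixed on the rail at the other side of the fence; not used. Origin as for the stop.
- cabochon: Loose bystander: turquoise-green polished stone, domed, 36 mm across, 19 mm high. Leave it alone. Origin: centre of its underside.
- small_stone: Loose bystander: small pale green stone, 24 mm across, 14 mm high. Leave it alone. Origin: centre of its underside.
- silver_ring: Loose bystander: plain silver finger ring lying flat, 22 mm across, 7 mm high. Leave it alone. Origin: centre of its underside.
- silver_blank: Loose bystander: flat spoon-shaped silver blank, about 74 x 28 mm, 5 mm thick. Leave it alone. Origin: centre of its underside.
- file: Loose bystander: small hand tool with a wooden handle, 190 mm long, lying down. Leave it alone. Origin: centre of its underside.
- polish_jar: Loose bystander: small jar with a paper label and a pale cap, 48 mm across, 60 mm high. Leave it alone. Origin: centre of its underside.
- dapping_block: Loose bystander: short dark wooden cylinder, 44 mm across, 35 mm high. Leave it alone. Origin: centre of its underside.

How it is judged:
By the outcome, as a careful person would: the job done as asked, in the order asked, and still so for the second after the job is handed in, with the robot touching nothing.
It also fails if it takes over 38 s, if anything falls off the work surface, if the arm or the gripper's body presses on something with over 40 N, if the wrist force passes 120 N, or if a joint passes its speed limit or range.

## Working session

There is one attempt and no reset: what is moved stays moved. The work goes in short steps, Python scripts to look and compute and a tool call to move; the robot and the scene stay as the last step left them, time stands still between calls to the robot, and variables do not carry over. Pictures are saved under pics/ and viewed, and the job is handed in when it is done.

Besides the shell and the picture viewer there is one more tool, called as name(argument=value, ...) on one line, values as JSON. drive_tool: Moves the arm, as the interface text tells. Its arguments: {"type":"object","properties":{"slide":{"type":"array"},"rotation":{"type":"array"},"gripper":{"type":"array"}},"required":["slide","rotation","gripper"]}

```bash
mkdir -p pics; ls; cat > h.py <<'E'
import numpy as np, cv2
from cell import observe, read_camera, get_calibration, workorder, finder
def snap(cam,fn):
    im=read_camera(cam); cv2.imwrite('pics/'+fn,im[:,:,::-1]); return im
def ray(cal,px):
    K=np.array(cal['camera_matrix']);k=cal['k1'];T=np.array(cal['pose'])
    d=np.array([(px[0]-K[0,2])/K[0,0],(px[1]-K[1,2])/K[1,1]]);u=d.copy()
    for _ in range(30): u=d/(1+k*(u@u))
    v=T[:3,:3]@np.array([u[0],u[1],1]);return T[:3,3],v
def atz(cal,px,z):
    o,v=ray(cal,px);return o+v*(z-o[2])/v[2]
def proj(cal,P):
    K=np.array(cal['camera_matrix']);k=cal['k1'];T=np.array(cal['pose'])
    p=T[:3,:3].T@(np.array(P)-T[:3,3]);u=p[:2]/p[2];u=u*(1+k*(u@u));return np.array([K[0,0]*u[0]+K[0,2],K[1,1]*u[1]+K[1,2]])
E
python3 - <<'E'
from h import *
np.set_printoptions(precision=4,suppress=True)
s=observe();print(s)
for c in ['top','side','wrist']:
    snap(c,c+'0.png');print(c,get_calibration(c))
    for n in ['stop','collar','plate_top','fence']:
        print(n,[(r['pixel'],r['confidence']) for r in finder.recognise(n,c)][:3])
E
```

```text
pics
{'clock': 0.0, 'joint_pos': array([ 1.1784,  0.3005,  1.5216, -0.    ,  1.3207, -0.0666]), 'qd': array([ 0.0016,  0.0004,  0.0001, -0.0005, -0.0001,  0.0015]), 'effort': array([  0.0013, -53.1801, -35.2736,   0.0709,   0.0244,  -0.0001]), 'tcp_pos': array([0.176 , 0.5208, 0.2049]), 'ee_rot': array([[-0.0004, -0.9474,  0.3201],
       [-0.0011,  0.3201,  0.9474],
       [-1.    ,  0.    , -0.0012]]), 'contact_force': array([-0.943 ,  0.2607,  0.3498]), 'ft_torque': array([ 0.0027,  0.0072, -0.0387]), 'width': 0.09368445690077207}
top {'camera_matrix': array([[374.9113,   0.    , 320.7373],
       [  0.    , 374.9113, 198.9228],
       [  0.    ,   0.    ,   1.    ]]), 'k1': -0.011704322423147437, 'pose': array([[-0.0011, -0.9855,  0.1697,  0.4128],
       [-0.9993,  0.0075,  0.0372,  0.0169],
       [-0.038 , -0.1696, -0.9848,  0.8712],
       [ 0.    ,  0.    ,  0.    ,  1.    ]])}
stop [([421.7, 195.0], 0.92)]
collar [([289.2, 203.4], 0.76)]
plate_top [([363.7, 200.0], 0.88), ([261.5, 158.2], 0.64)]
fence [([365.1, 200.0], 0.81)]
side {'camera_matrix': array([[394.9194,   0.   
[... 167 characters left out ...]
0.4897],
       [-0.1654, -0.6462,  0.745 , -0.4431],
       [-0.0074, -0.7546, -0.6562,  0.4813],
       [ 0.    ,  0.    ,  0.    ,  1.    ]])}
stop [([347.2, 321.5], 0.96)]
collar [([301.4, 180.9], 0.88)]
plate_top [([319.9, 244.0], 0.58), ([352.4, 158.6], 0.42)]
fence [([315.2, 251.4], 0.75)]
wrist {'camera_matrix': array([[331.791 ,   0.    , 316.6202],
       [  0.    , 331.791 , 195.9759],
       [  0.    ,   0.    ,   1.    ]]), 'k1': -0.0022393843960814047, 'pose': array([[ 0.32  ,  0.9183,  0.2332,  0.1073],
       [ 0.9474, -0.3101, -0.0787,  0.5437],
       [ 0.0001,  0.2461, -0.9692,  0.3845],
       [ 0.    ,  0.    ,  0.    ,  1.    ]])}
stop []
collar []
plate_top []
fence []
```

View pics/top0.png

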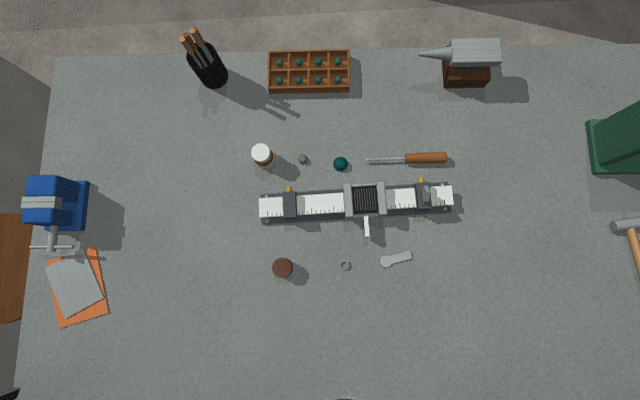

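View pics/side0.png

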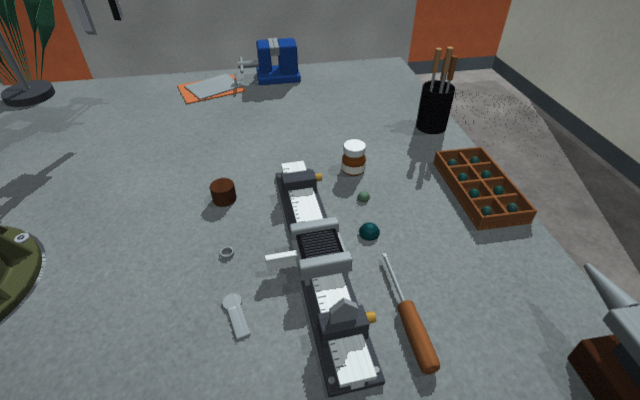

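The top view shows the rail running across (cols 258–454). The plain clamp is at about (289,203), the fence and plate at (365,200), the blade pointing down to (367,237), and the flagged clamp at (422,195), on the -y side. I'll zoom in to get accurate edges.

```bash
python3 - <<'E'
from h import *
a=cv2.imread('pics/top0.png')[170:250,250:465];cv2.imwrite('pics/topz.png',cv2.resize(a,None,fx=3.7,fy=3.7,interpolation=cv2.INTER_CUBIC))
a=cv2.imread('pics/side0.png')[150:395,200:430];cv2.imwrite('pics/sidez.png',cv2.resize(a,None,fx=2.4,fy=2.4,interpolation=cv2.INTER_CUBIC))
E
```

```text
(no output)
```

View pics/topz.png

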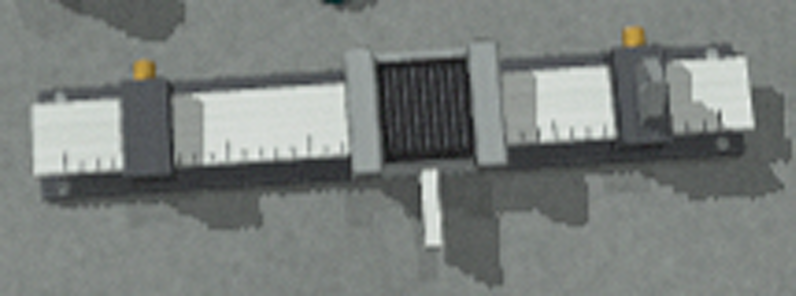

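View pics/sidez.png

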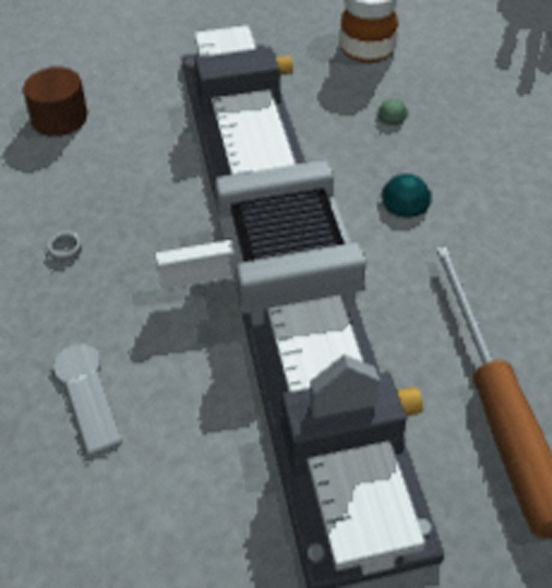

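```bash
cat > fit.py <<'E'
from h import *
from scipy.optimize import least_squares
ct=get_calibration('top');cs=get_calibration('side')
def Z(p):return np.array(p)/3.7+[250,170]-0.36
# rail yaw: params x,y,yaw,f,s,c ; local -> world
obs=[('r',0,.22,.03,None,(33.5,140)),('r',0,-.22,.03,None,(750.5,93)),
('f',.038,.046,.056,1,(345,51)),('f',-.038,.046,.056,1,(351,175)),('f',.038,-.046,.056,1,(497,40)),('f',-.038,-.046,.056,1,(506,163)),
('s',.03,.015,.05,1,(612,49)),('s',-.03,.015,.05,1,(624,142)),
('c',.03,.015,.05,1,(121,82)),('c',-.03,.015,.05,1,(124,175)),('c',.03,-.015,.05,1,(166,79)),('c',-.03,-.015,.05,1,(171,174))]
def w(p,k,lx,ly,z):
    o={'r':0,'f':p[3],'s':p[4],'c':p[5]}[k];c,s=np.cos(p[2]),np.sin(p[2]);ly=ly+o
    return np.array([p[0]+c*lx-s*ly,p[1]+s*lx+c*ly,z])
def res(p):
    return np.concatenate([proj(ct,w(p,*o[:4]))-Z(o[5]) for o in obs])
if __name__=='__main__':
    r=least_squares(res,[.4,-.05,0,-.02,-.15,.15]);p=r.x
    print(np.round(p,4));print(np.round(r.fun.reshape(-1,2),2))
    print('fence',w(p,'f',0,0,.03),'stop',w(p,'s',0,0,.03),'gap',p[3]-p[4]-.061)
    a=cv2.imread('pics/side0.png')
    for k,pts in {'f':[(sx*.038,sy*.046,.056) for sx in(1,-1) for sy in(1,-1)]+[(sx*.031,sy*.027,.048) for sx in(1,-1) for sy in(1,-1)],'s':[(sx*.03,sy*.015,.05) for sx in(1,-1) for sy in(1,-1)]+[(0,0,.089)],'c':[(sx*.03,sy*.015,.05) for sx in(1,-1) for sy in(1,-1)],'r':[(0,.22,.03),(0,-.22,.03)]}.items():
        for q in pts:
            u=proj(cs,w(p,k,*q));cv2.circle(a,(int(round(u[0]*4)),int(round(u[1]*4))),4,(0,0,255),-1,shift=2)
    a=cv2.resize(a[150:395,200:430],None,fx=2.4,fy=2.4);cv2.imwrite('pics/ov1.png',a)
E
python3 fit.py
```

```text
[ 0.5524 -0.029   0.0599 -0.0194 -0.1502  0.1481]
[[ 0.   -0.05]
 [-0.02 -0.21]
 [-0.6  -0.36]
 [ 0.24  0.08]
 [-0.17 -0.19]
 [ 0.53  0.57]
 [ 0.21 -0.65]
 [-0.19  0.9 ]
 [-0.67 -0.57]
 [-0.31  0.84]
 [ 0.49 -0.66]
 [ 0.47  0.23]]
fence [ 0.5535186  -0.04833628  0.03      ] stop [ 0.5613456  -0.17894777  0.03      ] gap 0.06984579284250297
```

View pics/ov1.png

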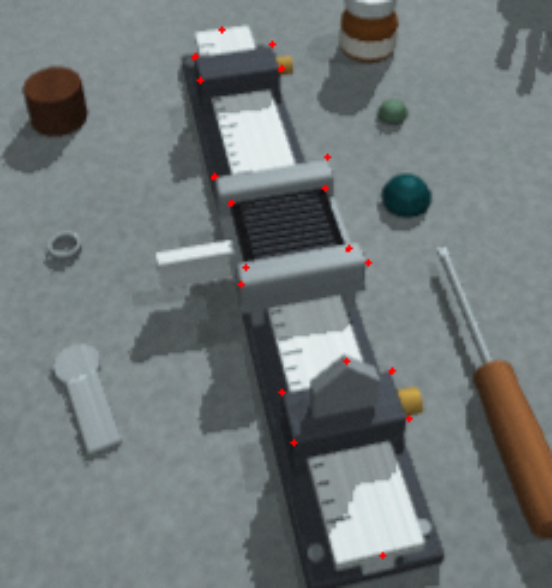

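Fit residuals are under 1 px, and the side view agrees to about 2 mm. The fence is at (0.5535, -0.0483), the yaw is 0.06 and the gap to the stop is about 70 mm. Next I'll shut the fingers and turn +22° about world z, which is about -x of the tool.

drive_tool(slide=[[0,0,0],[0,0,0],[0,0,0]], rotation=[[-0.041,0,0],[-0.041,0,0],[-0.041,0,0]], gripper=[0,0,0])

```text
clock: 1.12
tcp_pos: [0.176, 0.5211, 0.2055]
ee_rot: [[-0.0, -0.997, -0.071], [0.0, -0.071, 0.997], [-1.0, 0.0, 0.0]]
contact_force: [0.3, -0.5, -0.7]
width: 0.0674
```

```bash
cat > go.py <<'E'
from h import *
import sys
t=np.array(eval(sys.argv[1]))
s=observe();R=s['ee_rot'];d=t-s['tcp_pos']
n=R[:,2];yaw=np.arctan2(n[1],n[0])
print('clock %.2f'%s['clock'],'tcp',np.round(s['tcp_pos'],4),'d tool mm',np.round(R.T@d*1e3,1),'units',np.round(R.T@d/.02,2),'yaw deg',round(np.degrees(yaw),2),'tilt',np.round(R[:,0],4),'F',np.round(s['contact_force'],2),'w',round(s['width'],4))
E
python3 go.py "[.5541,-.0583,.12]"
```

```text
clock 1.12 tcp [0.176  0.5211 0.2055] d tool mm [  85.4 -335.7 -604.9] units [  4.27 -16.79 -30.24] yaw deg 94.1 tilt [-0.  0. -1.] F [ 0.32 -0.46 -0.74] w 0.0674
```

drive_tool(slide=[[0,-0.53,-0.95],[0,-0.53,-0.95],[0,-0.53,-0.95],[0,-0.53,-0.95],[0,-0.53,-0.95]], rotation=[[0,0,0],[0,0,0],[0,0,0],[0,0,0],[0,0,0]], gripper=[0,0,0,0,0])

```text
clock: 1.75
tcp_pos: [0.2368, 0.4283, 0.2053]
ee_rot: [[0.0, -0.997, -0.076], [0.0, -0.076, 0.997], [-1.0, -0.0, 0.0]]
contact_force: [-0.2, 0.3, -0.6]
width: 0.0176
```

drive_tool(slide=[[0,-0.53,-0.95],[0,-0.53,-0.95],[0,-0.53,-0.95],[0,-0.53,-0.95],[0,-0.53,-0.95]], rotation=[[0,0,0],[0,0,0],[0,0,0],[0,0,0],[0,0,0]], gripper=[0,0,0,0,0])

```text
clock: 2.38
tcp_pos: [0.2987, 0.3345, 0.2057]
ee_rot: [[0.001, -0.997, -0.076], [0.001, -0.076, 0.997], [-1.0, -0.001, 0.001]]
contact_force: [0.5, -0.4, -0.3]
width: 0.0007
```

drive_tool(slide=[[0,-0.53,-0.95],[0,-0.53,-0.95],[0,-0.53,-0.95],[0,-0.53,-0.95],[0,-0.53,-0.95]], rotation=[[0,0,0],[0,0,0],[0,0,0],[0,0,0],[0,0,0]], gripper=[0,0,0,0,0])

```text
clock: 3.0
tcp_pos: [0.3606, 0.2406, 0.2063]
ee_rot: [[0.002, -0.997, -0.076], [0.002, -0.076, 0.997], [-1.0, -0.002, 0.002]]
contact_force: [-0.5, 0.4, -1.7]
width: 0.0003
```

drive_tool(slide=[[0,-0.53,-0.95],[0,-0.53,-0.95],[0,-0.53,-0.95],[0,-0.53,-0.95],[0,-0.53,-0.95]], rotation=[[0,0,0],[0,0,0],[0,0,0],[0,0,0],[0,0,0]], gripper=[0,0,0,0,0])

```text
clock: 3.62
tcp_pos: [0.4226, 0.1467, 0.2068]
ee_rot: [[0.003, -0.997, -0.076], [0.002, -0.076, 0.997], [-1.0, -0.004, 0.002]]
contact_force: [0.4, 0.0, 0.6]
width: 0.0003
```

```bash
python3 go.py "[.5541,-.0583,.12]"
```

```text
clock 3.62 tcp [0.4226 0.1467 0.2068] d tool mm [  86.8 -115.3 -214.6] units [  4.34  -5.76 -10.73] yaw deg 94.36 tilt [ 0.0034  0.0023 -1.    ] F [0.4  0.04 0.59] w 0.0003
```

drive_tool(slide=[[0.3,-0.52,-0.95],[0.3,-0.52,-0.95],[0.3,-0.52,-0.95],[0.3,-0.52,-0.95],[0.3,-0.52,-0.95]], rotation=[[0.001,0,0],[0.001,0,0],[0.001,0,0],[0.001,0,0],[0.001,0,0]], gripper=[0,0,0,0,0])

```text
clock: 4.25
tcp_pos: [0.4833, 0.0524, 0.1769]
ee_rot: [[0.005, -0.998, -0.06], [0.003, -0.06, 0.998], [-1.0, -0.006, 0.002]]
contact_force: [0.8, -0.1, -0.1]
width: 0.0006
```

drive_tool(slide=[[0.3,-0.52,-0.95],[0.3,-0.52,-0.95],[0.3,-0.52,-0.95],[0.3,-0.52,-0.95],[0.3,-0.52,-0.95]], rotation=[[0,0,0],[0,0,0],[0,0,0],[0,0,0],[0,0,0]], gripper=[0,0,0,0,0])

```text
clock: 4.88
tcp_pos: [0.5437, -0.0435, 0.1458]
ee_rot: [[0.006, -0.998, -0.06], [0.003, -0.06, 0.998], [-1.0, -0.006, 0.002]]
contact_force: [-0.3, -0.4, 1.0]
width: 0.0002
```

```bash
python3 go.py "[.5541,-.0583,.12]"
```

```text
clock 4.88 tcp [ 0.5437 -0.0435  0.1458] d tool mm [ 25.9  -9.3 -15.4] units [ 1.29 -0.47 -0.77] yaw deg 93.43 tilt [ 0.0061  0.0026 -1.    ] F [-0.3  -0.4   0.99] w 0.0002
```

drive_tool(slide=[[0.5,-0.24,-0.39],[0.5,-0.23,-0.38],[0.6,0,0],[0.6,0,0],[0,0,0]], rotation=[[0,0,0],[0,0,0],[0,0,0],[0,0,0],[0,0,0]], gripper=[0,0,0,0,0])

```text
clock: 5.5
tcp_pos: [0.5546, -0.0593, 0.0973]
ee_rot: [[0.004, -0.998, -0.059], [0.003, -0.059, 0.998], [-1.0, -0.004, 0.003]]
contact_force: [0.8, -0.2, -0.2]
width: 0.0005
```

```bash
python3 go.py "[.5541,-.0583,.065]"; python3 - <<'E'
from h import *
a=snap('wrist','w1.png');b=snap('side','s1.png');s=observe()
print(proj(get_calibration('wrist'),s['tcp_pos']),proj(get_calibration('side'),s['tcp_pos']))
cv2.imwrite('pics/s1z.png',cv2.resize(b[130:330,200:430,::-1],None,fx=3,fy=3))
E
```

```text
clock 5.50 tcp [ 0.5546 -0.0593  0.0973] d tool mm [32.3  0.5  0.9] units [1.62 0.03 0.04] yaw deg 93.39 tilt [ 0.0038  0.0033 -1.    ] F [ 0.75 -0.2  -0.19] w 0.0005
[316.93821545 241.25377317] [321.52944006 224.12640716]
```

View pics/w1.png

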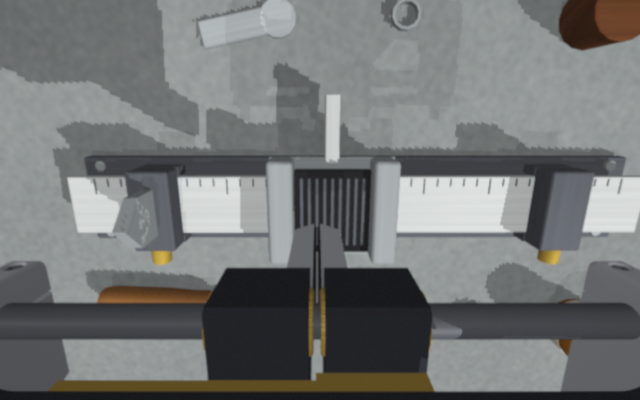

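View pics/s1z.png

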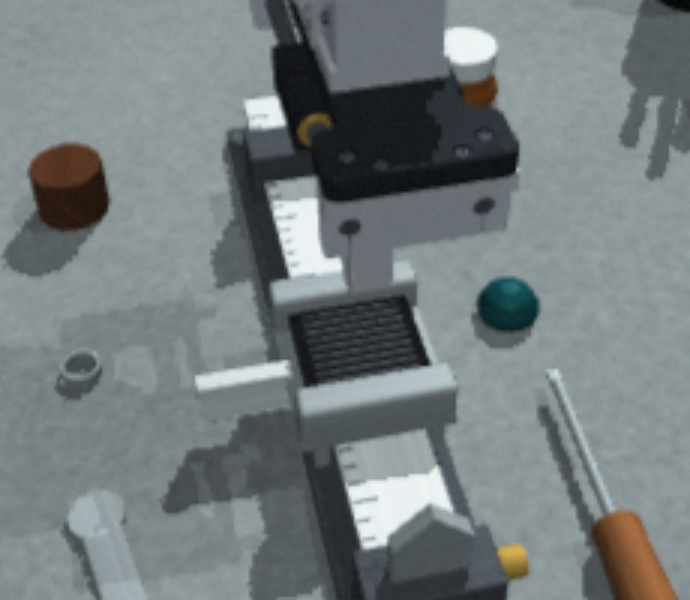

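The side view shows the fingers above the plate. The wrist view (left is -y) shows the fence end blocks at cols 268–293 and 372–397, the plate at 296–370 and the fingertips around col 317. I'll check the fence position with the wrist calibration.

```bash
python3 - <<'E'
from h import *
c=get_calibration('wrist')
o=[atz(c,p,.056) for p in [(268,160),(268,262),(372.5,157),(397,262),(293,160),(397,160)]]
for q in o: print(np.round(q,4))
m=(atz(c,(268,210),.056)+atz(c,(397,210),.056))/2;print('mid',m)
f=np.array([.5535,-.0483]);u=np.array([-np.sin(.06),np.cos(.06)])
print('along diff',(m[:2]-f)@u, 'across px', np.round(atz(c,(333,210),.048),4))
s=observe();print('tcp rel',(s['tcp_pos'][:2]-f)@u,(s['tcp_pos'][:2]-f)@np.array([u[1],-u[0]]))
E
```

```text
[ 0.5163 -0.0944  0.056 ]
[ 0.5907 -0.0927  0.056 ]
[ 0.5101 -0.0247  0.056 ]
[0.5853 0.0009 0.056 ]
[ 0.5153 -0.0777  0.056 ]
[ 0.5112 -0.0081  0.056 ]
mid [ 0.54863982 -0.04872208  0.056     ]
along diff -0.00012988240793350086 across px [ 0.551  -0.0478  0.048 ]
tcp rel -0.011192500710653773 0.0009357669294827998
```

Both cameras agree to 0.2 mm along the rail, and the finger clears the end block by about 4.5 mm. I'll descend now.

drive_tool(slide=[[0.5,0,0.02],[0.5,0.02,0.02],[0.4,0.01,0],[0.2,0,0],[0,0,0]], rotation=[[0,0,0],[0,0,0],[0,0,0],[0,0,0],[0,0,0]], gripper=[0,0,0,0,0])

```text
clock: 6.22
tcp_pos: [0.5548, -0.0583, 0.0648]
ee_rot: [[0.006, -0.998, -0.06], [0.003, -0.06, 0.998], [-1.0, -0.007, 0.002]]
contact_force: [0.0, 0.6, 0.4]
width: 0.0003
```

drive_tool(slide=[[0.15,0,0],[0.15,0,0],[0.15,0,0],[0.1,0,0],[0,0,0]], rotation=[[0,0,0],[0,0,0],[0,0,0],[0,0,0],[0,0,0]], gripper=[0,0,0,0,0])

```text
clock: 6.85
tcp_pos: [0.5552, -0.0583, 0.0535]
ee_rot: [[0.007, -0.998, -0.06], [0.003, -0.06, 0.998], [-1.0, -0.008, 0.002]]
contact_force: [-0.8, 0.3, 0.5]
width: 0.001
```

```bash
python3 go.py "[.5541,-.0583,.044]"
```

```text
clock 6.85 tcp [ 0.5552 -0.0583  0.0535] d tool mm [9.5 1.1 0.1] units [0.48 0.06 0.  ] yaw deg 93.41 tilt [ 0.0074  0.0026 -1.    ] F [-0.82  0.27  0.55] w 0.001
```

drive_tool(slide=[[0.12,0,0],[0.12,0,0],[0.1,0,0],[0.1,0,0],[0,0,0]], rotation=[[0,0,0],[0,0,0],[0,0,0],[0,0,0],[0,0,0]], gripper=[0,0,0,0,0])

```text
clock: 7.48
tcp_pos: [0.5555, -0.0584, 0.0452]
ee_rot: [[0.008, -0.998, -0.06], [0.002, -0.06, 0.998], [-1.0, -0.008, 0.002]]
contact_force: [-2.6, 0.3, 6.0]
width: 0.0005
```

```bash
python3 go.py "[.5541,-.0583,.043]"
```

```text
clock 7.47 tcp [ 0.5555 -0.0584  0.0452] d tool mm [2.2 1.4 0.2] units [0.11 0.07 0.01] yaw deg 93.42 tilt [ 0.008   0.0025 -1.    ] F [-2.57  0.33  6.  ] w 0.0005
```

drive_tool(slide=[[0.1,0.02,0],[0.06,0.01,0],[0,0,0]], rotation=[[0,0,0],[0,0,0],[0,0,0]], gripper=[0,0,0])

```text
clock: 7.85
tcp_pos: [0.5555, -0.0584, 0.0433]
ee_rot: [[0.01, -0.998, -0.06], [0.002, -0.06, 0.998], [-1.0, -0.01, 0.002]]
contact_force: [-2.9, 0.2, 6.9]
width: 0.0003
```

```bash
python3 go.py "[.5541,-.0583,.043]"
```

```text
clock 7.85 tcp [ 0.5555 -0.0584  0.0433] d tool mm [0.3 1.4 0.2] units [0.01 0.07 0.01] yaw deg 93.42 tilt [ 0.0097  0.0023 -1.    ] F [-2.9   0.21  6.89] w 0.0003
```

The plate is about 4.7 mm down at 6.9 N. I'll start the slow push along -z of the tool, toward the flag.

drive_tool(slide=[[0,0.01,-0.05],[0,0.01,-0.08],[0,0.01,-0.08],[0,0.01,-0.08],[0,0,-0.08]], rotation=[[0,0,0],[0,0,0],[0,0,0],[0,0,0],[0,0,0]], gripper=[0,0,0,0,0])

```text
clock: 8.48
tcp_pos: [0.5559, -0.0657, 0.0454]
ee_rot: [[0.012, -0.998, -0.06], [0.002, -0.06, 0.998], [-1.0, -0.012, 0.002]]
contact_force: [-3.4, 0.8, 5.7]
width: 0.0007
```

```bash
python3 go.py "[.5541,-.0583,.043]"; python3 - <<'E'
from h import *
snap('wrist','w2.png')
E
```

```text
clock 8.47 tcp [ 0.5559 -0.0657  0.0454] d tool mm [2.4 1.4 7.5] units [0.12 0.07 0.38] yaw deg 93.43 tilt [ 0.012   0.0024 -0.9999] F [-3.37  0.79  5.7 ] w 0.0007
```

View pics/w2.png

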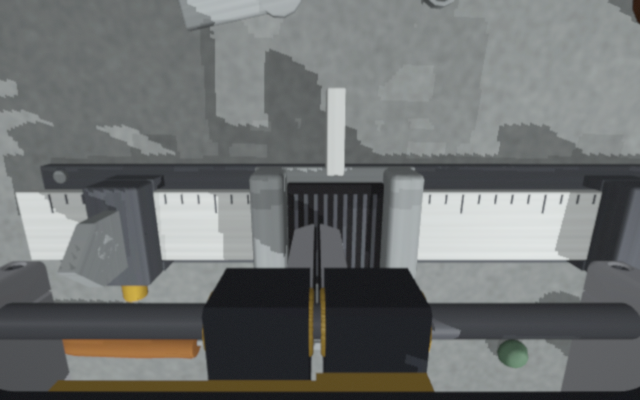

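The wrist view shows the fingertips (cols 291–345) inside the recess. The fence moves with little force (about 1 N), but each row creeps up about 0.4 mm, so I'll add a downward trim to keep the plate near 5 mm.

drive_tool(slide=[[0.08,0.02,-0.08],[0.06,0.02,-0.1],[0.04,0.02,-0.1],[0.02,0.01,-0.1],[0.02,0.01,-0.1]], rotation=[[0,0,0.001],[0,0,0.001],[0,0,0.001],[0,0,0.001],[0,0,0.001]], gripper=[0,0,0,0,0])

```text
clock: 9.15
tcp_pos: [0.5564, -0.0757, 0.0434]
ee_rot: [[0.0, -0.998, -0.06], [0.001, -0.06, 0.998], [-1.0, -0.0, 0.001]]
contact_force: [-2.9, 0.7, 6.9]
width: 0.0006
```

```bash
python3 go.py "[.5581,-.1283,.043]"
```

```text
clock 9.15 tcp [ 0.5564 -0.0757  0.0434] d tool mm [  0.4   1.5 -52.6] units [ 0.02  0.08 -2.63] yaw deg 93.44 tilt [ 2.e-04  1.e-03 -1.e+00] F [-2.86  0.7   6.9 ] w 0.0006
```

drive_tool(slide=[[0.03,0.02,-0.12],[0.03,0.02,-0.12],[0.03,0.02,-0.12],[0.03,0.02,-0.12],[0.03,0.01,-0.12]], rotation=[[0,0,0],[0,0,0],[0,0,0.0005],[0,0,0],[0,0,0.0005]], gripper=[0,0,0,0,0])

```text
clock: 9.78
tcp_pos: [0.5572, -0.0881, 0.0431]
ee_rot: [[0.002, -0.998, -0.06], [0.0, -0.06, 0.998], [-1.0, -0.002, 0.0]]
contact_force: [-3.3, 0.6, 6.6]
width: 0.0003
```

drive_tool(slide=[[0.03,0.02,-0.12],[0.03,0.02,-0.12],[0.02,0.02,-0.12],[0.02,0.02,-0.12],[0.02,0.01,-0.12]], rotation=[[0,0,0],[0,0,0],[0,0,0.0005],[0,0,0],[0,0,0.0005]], gripper=[0,0,0,0,0])

```text
clock: 10.4
tcp_pos: [0.558, -0.1006, 0.0434]
ee_rot: [[0.004, -0.998, -0.06], [-0.0, -0.06, 0.998], [-1.0, -0.004, -0.001]]
contact_force: [-2.2, 1.0, 5.9]
width: 0.0004
```

```bash
python3 go.py "[.5581,-.1283,.043]"; python3 - <<'E'
from h import *
snap('wrist','w3.png')
E
```

```text
clock 10.40 tcp [ 0.558  -0.1006  0.0434] d tool mm [  0.5   1.5 -27.6] units [ 0.02  0.08 -1.38] yaw deg 93.46 tilt [ 4.e-03 -5.e-04 -1.e+00] F [-2.22  1.03  5.93] w 0.0004
```

View pics/w3.png

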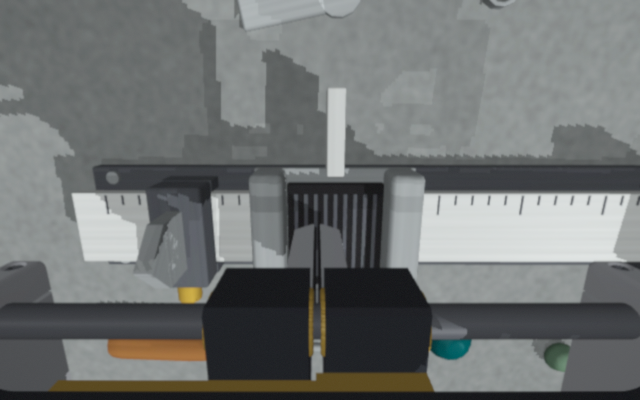

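The fence keeps its place in the wrist view (blocks at cols 250 and 422), so it is carried without slip. The stop's near face is at col 217, with about 28 mm left.

drive_tool(slide=[[0.03,0.02,-0.12],[0.03,0.02,-0.12],[0.03,0.02,-0.12],[0.02,0.02,-0.12],[0.02,0.01,-0.12]], rotation=[[0,0,0],[0,0,0],[0,0,0.0005],[0,0,0],[0,0,0.0005]], gripper=[0,0,0,0,0])

```text
clock: 11.08
tcp_pos: [0.5587, -0.1133, 0.0435]
ee_rot: [[0.006, -0.998, -0.06], [-0.001, -0.06, 0.998], [-1.0, -0.006, -0.002]]
contact_force: [-1.4, 0.2, 5.7]
width: 0.0007
```

drive_tool(slide=[[0.03,0.02,-0.12],[0.03,0.02,-0.1],[0.03,0.02,-0.08],[0.02,0.02,-0.08],[0.02,0.01,-0.06]], rotation=[[0,0,0],[0,0,0],[0,0,0.0005],[0,0,0],[0,0,0.0005]], gripper=[0,0,0,0,0])

```text
clock: 11.7
tcp_pos: [0.5592, -0.1228, 0.0437]
ee_rot: [[0.008, -0.998, -0.06], [-0.003, -0.06, 0.998], [-1.0, -0.007, -0.003]]
contact_force: [-1.8, 1.2, 6.4]
width: 0.0003
```

```bash
python3 go.py "[.5581,-.1283,.043]"; python3 - <<'E'
from h import *
snap('wrist','w4.png')
E
```

```text
clock 11.70 tcp [ 0.5592 -0.1228  0.0437] d tool mm [ 0.7  1.5 -5.5] units [ 0.03  0.07 -0.27] yaw deg 93.46 tilt [ 0.0076 -0.0026 -1.    ] F [-1.77  1.2   6.43] w 0.0003
```

View pics/w4.png

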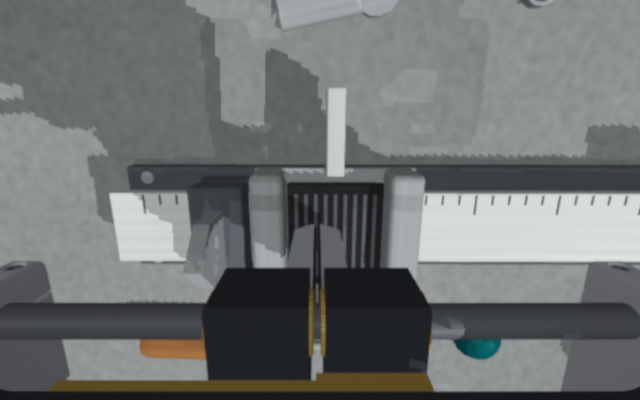

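The near face of the stop is now hidden just beside the fence block (col ~248). I'll do the last few millimetres at about 1 mm per row while watching the force.

drive_tool(slide=[[0.04,0.02,-0.05],[0.03,0.01,-0.05],[0.03,0.01,-0.05]], rotation=[[0,0,0.001],[0,0,0.001],[0,0,0.001]], gripper=[0,0,0])

```text
clock: 12.12
tcp_pos: [0.5595, -0.1261, 0.0432]
ee_rot: [[0.0, -0.998, -0.06], [-0.004, -0.06, 0.998], [-1.0, -0.0, -0.004]]
contact_force: [-1.5, 1.2, 6.7]
width: 0.0003
```

drive_tool(slide=[[0.02,0.01,-0.04],[0.02,0.01,-0.04]], rotation=[[0,0,0],[0,0,0]], gripper=[0,0])

```text
clock: 12.38
tcp_pos: [0.5595, -0.1277, 0.0433]
ee_rot: [[0.001, -0.998, -0.06], [-0.004, -0.06, 0.998], [-1.0, -0.001, -0.004]]
contact_force: [-2.6, 5.6, 6.1]
width: 0.0005
```

drive_tool(slide=[[0.02,0.01,-0.04],[0.02,0.01,-0.04]], rotation=[[0,0,0],[0,0,0]], gripper=[0,0])

```text
clock: 12.62
tcp_pos: [0.5597, -0.1282, 0.0433]
ee_rot: [[0.002, -0.998, -0.06], [-0.002, -0.06, 0.998], [-1.0, -0.002, -0.002]]
contact_force: [-1.6, 5.3, 6.7]
width: 0.0005
```

```bash
python3 go.py "[.5581,-.1283,.043]"; python3 - <<'E'
from h import *
snap('wrist','w5.png');b=snap('side','s5.png')
cv2.imwrite('pics/s5z.png',cv2.resize(b[180:380,220:420,::-1],None,fx=3,fy=3))
E
```

```text
clock 12.62 tcp [ 0.5597 -0.1282  0.0433] d tool mm [0.3 1.6 0. ] units [0.02 0.08 0.  ] yaw deg 93.46 tilt [ 0.0022 -0.0021 -1.    ] F [-1.62  5.26  6.7 ] w 0.0005
```

View pics/w5.png

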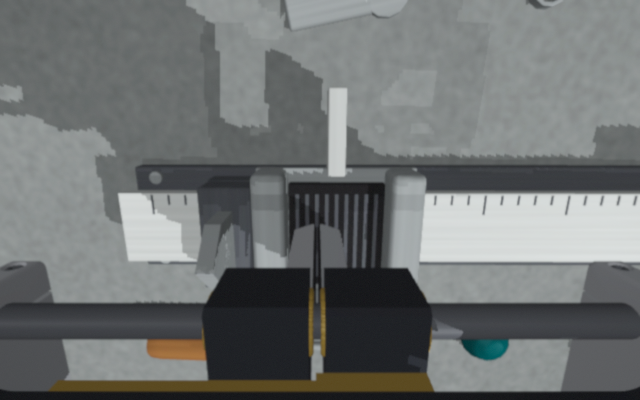

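View pics/s5z.png

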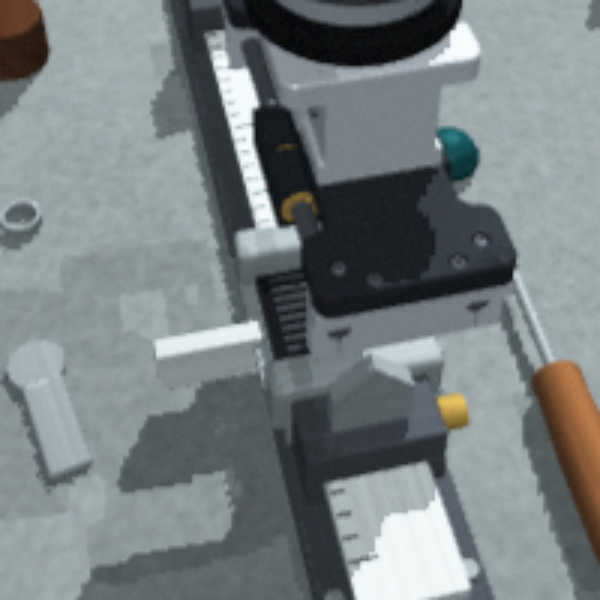

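Force along the rail jumped to 5.5 N at a travel of about 70 mm. Both views show the block against the stop, so contact is made. I'll raise straight up, with a trace of forward bias only at first.

drive_tool(slide=[[-0.1,0,-0.01],[-0.15,0,-0.01],[-0.2,0,0],[-0.3,0,0],[-0.4,0,0]], rotation=[[0,0,0],[0,0,0],[0,0,0],[0,0,0],[0,0,0]], gripper=[0,0,0,0,0])

```text
clock: 13.35
tcp_pos: [0.5595, -0.1282, 0.0672]
ee_rot: [[0.001, -0.998, -0.061], [-0.001, -0.061, 0.998], [-1.0, -0.001, -0.002]]
contact_force: [0.2, -0.2, 0.4]
width: 0.0005
```

drive_tool(slide=[[-0.8,0,0],[-0.9,0,0],[-1,0,0],[-1,0,0],[-1,0,0]], rotation=[[0,0,0],[0,0,0],[0,0,0],[0,0,0],[0,0,0]], gripper=[0,0,0,0,0])

```text
clock: 13.98
tcp_pos: [0.5592, -0.1281, 0.1682]
ee_rot: [[0.003, -0.998, -0.061], [-0.002, -0.061, 0.998], [-1.0, -0.003, -0.002]]
contact_force: [-0.0, -0.2, 0.5]
width: 0.0006
```

```bash
python3 go.py "[.5581,-.1283,.143]"; python3 - <<'E'
from h import *
a=snap('wrist','w6.png');b=snap('side','s6.png');
cv2.imwrite('pics/s6z.png',cv2.resize(b[180:380,220:420,::-1],None,fx=3,fy=3))
for n in ['stop','fence','plate_top']:print(n,[(r['pixel'],r['confidence']) for r in finder.recognise(n,'side')][:2])
cv2.imwrite('pics/w6z.png',cv2.resize(a[130:280,120:460,::-1],None,fx=2.3,fy=2.3))
E
```

```text
clock 13.97 tcp [ 0.5592 -0.1281  0.1682] d tool mm [25.2  1.2 -0.1] units [ 1.26  0.06 -0.  ] yaw deg 93.47 tilt [ 0.0029 -0.0019 -1.    ] F [-0.01 -0.23  0.54] w 0.0006
stop [([342.9, 320.0], 0.77)]
fence [([221.7, 190.3], 0.74), ([321.5, 287.4], 0.63)]
plate_top [([331.6, 279.3], 0.8)]
```

View pics/w6z.png

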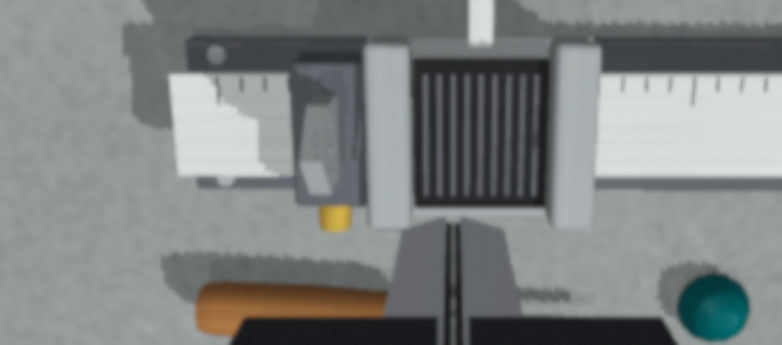

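View pics/s6z.png

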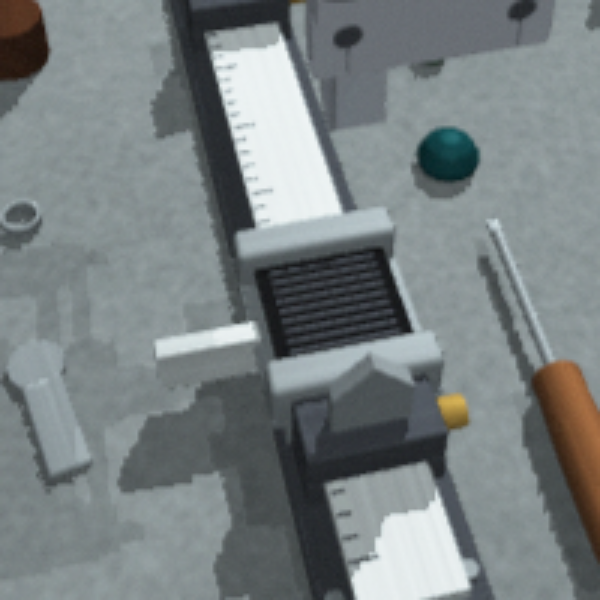

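```bash
python3 - <<'E'
from h import *
c=get_calibration('wrist')
Zp=lambda x,y:(x/2.3+120,y/2.3+130)
l=atz(c,Zp(365,130),.056);r=atz(c,Zp(601,130),.056);m=(l+r)/2
print(l,r,'len',np.linalg.norm(l-r))
f=np.array([.5535,-.0483]);st=np.array([.56135,-.17895]);u=np.array([-np.sin(.06),np.cos(.06)])
print('moved',(m[:2]-f)@u,'to stop',(m[:2]-st)@u)
# clamp far face top edge z .05 
for x in (291,294):print('stop from far edge', (atz(c,Zp(x,100),.05)[:2]-st)@u)
print('stop near edge seen',(atz(c,Zp(361,130),.05)[:2]-st)@u)
E
```

```text
[ 0.55341559 -0.16250174  0.056     ] [ 0.54784906 -0.07112774  0.056     ] len 0.09154340217216063
moved -0.06821949370401131 to stop 0.06266612428938675
stop from far edge -0.01250421062222797
stop from far edge -0.0113273127847947
stop near edge seen 0.014603235893134522
```

```bash
python3 - <<'E'
from h import *
b=snap('wrist','w7.png');t=snap('top','t7.png')
cv2.imwrite('pics/t7z.png',cv2.resize(t[140:280,240:465,::-1],None,fx=3.5,fy=3.5,interpolation=cv2.INTER_CUBIC))
s=observe();print(s['clock'],s['qd'],s['contact_force'])
E
```

```text
14.325 [-9.28290169e-05  3.53832953e-03 -2.34144398e-03 -7.07667373e-04
  2.23885139e-03 -8.67412041e-04] [0.64709278 0.21376493 0.0193393 ]
```

View pics/t7z.png

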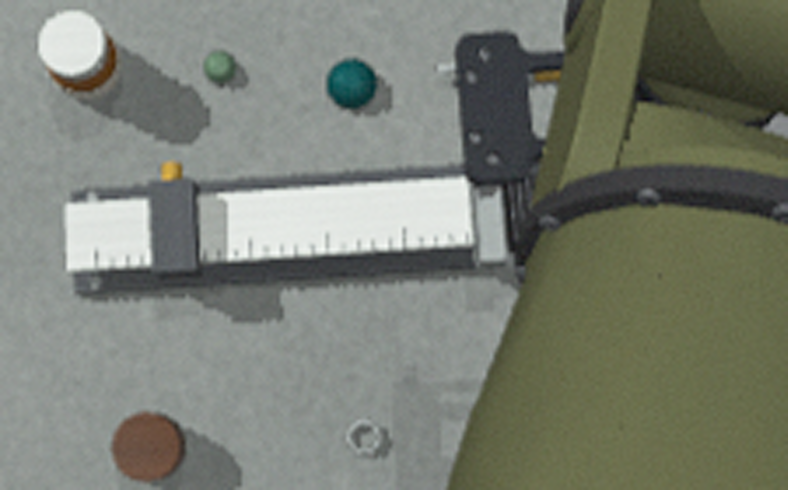

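The arm hides the contact in the top view, but the fence's +y block corner shows at about zoom (479,262). I'll use it as a check against the first fit.

```bash
python3 - <<'E'
from h import *
c=get_calibration('top');u=np.array([-np.sin(.06),np.cos(.06)])
q=atz(c,(240+479/3.5-.36,140+262/3.5-.36),.056);q0=atz(c,(250+351/3.7-.36,170+175/3.7-.36),.056)
print(q,q0,'moved',(q-q0)[:2]@u)
E
```

```text
[ 0.51795643 -0.07389366  0.056     ] [ 0.51301357 -0.0041804   0.056     ] moved -0.06988420016072126
```

```bash
python3 - <<'E'
from cell import workorder
print(workorder.hand_in())
E
```

```text
the job is handed in; nothing more can be done
None
```

The fence is up against the flagged clamp, the plate has been released, and the job is handed in at about 14.3 s of the 38 s allowed. I used shut fingertips to press the plate about 5 mm down, at around 7 N. It rose briefly to about 2.6 mm during the first few millimetres of the push, still enough to free the brake. I then slid the fence slowly along the rail and raised the fingers straight up.

**Contact:** at the end of the push the force along the rail jumped from about 1 N to 5.5 N with the plate still down, so the fence had met the clamp.

**Position:** the top camera gives 69.9 mm of fence travel, against a starting gap of 69.8 mm. The side and wrist views show the block against the clamp with no gap I could see.

**After release:** the fingers were at z = 0.168 m with no contact force beyond noise. I did not measure the plate's height directly. The loose things I could see had not been disturbed.

**Checks that disagreed or fell short:**
- The wrist camera gave 68.2 mm of travel, 1.7 mm less than the top camera. It put the clamp about 2.5–3 mm off in the same direction, so I took that as calibration error.
- The arm hid the contact point itself in the last top view.
- In the last side view, one finder call gave its best "fence" match away from the rail. I ignored it.

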